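# Match the dishing blocks to their cradles

### The job

Two round wooden dishing blocks, one big and one small, have been left in the middle of the goldsmith's bench. Slide each one along the bench, without lifting it, into a hollow of the bolted cradle whose curve matches it, until it sits fully home against the back of the hollow. Leave the other things on the bench where they are.

Things in the scene. Friction and masses are not known exactly. Their poses are not given: they have to be found in the camera images.
- big_block: the big dishing block: a plain turned wooden disc, 130 mm across and 45 mm high, with vertical sides and a shallow dished top, about 0.4 kg, standing loose on the bench; origin under its centre, z up
- small_block: the small dishing block: the same, but 92 mm across and 45 mm high, about 0.25 kg; origin under its centre, z up
- big_cradle: the big cradle: a wooden chock bolted to the bench, 40 mm high, with two low bolt heads on top. Both of its long faces (-y and +y of its frame) carry the same half-round hollow (an arc of 110 degrees of radius 66.5 mm, web of 16 mm between the two hollows at the thinnest), made for the big block. Origin under its centre, x along its length (157 mm; 73 mm wide along y at the ends), z up
- big_cradle_seat_a (a point): where the big block's underside centre comes to lie when it is fully home in the +y hollow of the big cradle, 74.5 mm from the cradle's origin along its +y; bench height
- big_cradle_seat_b (a point): the same for the -y hollow, 74.5 mm along the cradle's -y. Of the two hollows use the one that faces the middle of the bench; the other would do as well
- small_cradle: the small cradle: a wooden chock bolted to the bench, 40 mm high, with two low bolt heads on top. Both of its long faces (-y and +y of its frame) carry the same half-round hollow (an arc of 110 degrees of radius 47.5 mm, web of 16 mm between the two hollows at the thinnest), made for the small block. Origin under its centre, x along its length (126 mm; 57 mm wide along y at the ends), z up
- small_cradle_seat_a (a point): where the small block's underside centre comes to lie when it is fully home in the +y hollow of the small cradle, 55.5 mm from the cradle's origin along its +y; bench height
- small_cradle_seat_b (a point): the same for the -y hollow, 55.5 mm along the cradle's -y. Of the two hollows use the one that faces the middle of the bench; the other would do as well
- hammer: bystander: a small bench hammer, 200 mm long, lying flat; origin near its middle
- brush: bystander: a bench brush, 170 mm long, lying flat; origin near its middle
- jar: bystander: a closed amber glass jar, 60 mm across and 60 mm high; origin under its centre
- dish: bystander: a small white bowl, 84 mm across and 35 mm high; origin under its centre
- stone: bystander: a grey sharpening stone, 110 x 50 x 25 mm; origin under its centre
- tin: bystander: a small closed round tin, 56 mm across and 35 mm high; origin under its centre
There are look-alikes about, which are no part of the job. Leave any green or pink look-alike of the big_block alone.

How it is judged:
By the outcome, as a careful person would: the job done as asked, in the order asked, and still so for the second after the job is handed in, with the robot touching nothing.
It also fails if it takes over 64 s, if anything falls off the work surface, if the arm or the gripper's body presses on something with over 40 N, if the wrist force passes 120 N, or if a joint passes its speed limit or range.

### The arm

A 7-joint arm with a two-finger parallel gripper is mounted at the origin on the work surface. World frame = base frame: x ahead of the robot, y to its left, z up, the work surface at z = 0. Lengths are in m, angles in degrees, forces in N, time in s.
With the tool pointing down it reaches from about 0.425 to 0.875 m from the base axis. Payload 4.7 kg.
Tool frame: the origin (TCP) lies on the mounting face of the last link; the fingertips stand 182 mm ahead of it and the grasp point (between the pads) lies 164 mm ahead of it; z points along the fingers, y is the line along which they close (so a half turn about z gives the same grasp; the last joint's range is limited). The gripper opens to 87 mm and grips with 3 to 60 N. Pads are 19 mm wide; open, the fingers measure 117 mm over their backs; the gripper's body (75 mm by 190 mm) begins 51 mm behind the grasp point.
Start: joints at [65.781, 18.392, -4.016, 83.108, 1.295, 78.541, -3.26], TCP at [0.275, -0.589, 0.405] pointing down, gripper open.
Joint ranges: [-163.93, 163.93], [-17.29, 119.83], [-79.2, 71.16], [3.27, 140.29], [-89.18, 269.18], [5.43, 117.66], [-154.24, 154.24]. Speed limits (degrees/s): [147.25, 147.25, 180, 180, 180, 180, 180].

### API

Orientations are given as [roll, pitch, yaw] about the fixed x, y, z axes, in that order (R = Rz(yaw) Ry(pitch) Rx(roll)).
In Python, from cell import env gives the robot as it stands.
- The arm moves only by the tool servo_tool, never from a script. Its argument "plan" is a list of rows, each an object with "xyz": the shift along the tool's x, y, z in cm, a list of three; "twist": the turn, a rotation vector about the tool's x, y, z in degrees, a list of three; "jaw": the closure, from 0 (fully open) to 1 (shut). In form: [{"xyz": [x, y, z], "twist": [wx, wy, wz], "jaw": jaw}, ...]. A call has 1 to 10 rows; each row is the pose to reach, as a shift and turn from the pose commanded when the call began, along the tool's axes at that moment; what a row does not reach only later rows make up. A row lasts 1/12 s, in which the tool goes at most 41.7 mm and 7.16 degrees, less where a joint would pass 70% of its speed; a pose out of reach is approached as far as the arm can. A call with a gripper value outside its range is refused whole. The fingers move at their own pace and stop on an object; "newtons" is the grip in N (left out, the last holds). Time passes only in rows, so rows that repeat a pose let the fingers close. It gives the time, the measured TCP pose, the force, the opening and the grip force at its end, in the units of the state.
- env.get_obs(): the state, without advancing time (a new reading comes with each control period).
- env.read_camera(name): name is "scene" or "side" or "wrist"; returns a dict with "img" (384x512x3 uint8, red, green, blue), "camera_matrix" (3x3 intrinsics, pixels), "R" (3x3) and "t" (3): a world point X has camera coordinates R X + t. Camera axes: x right, y down, z forward; pixel columns grow to the right and rows downward; lengths in m; the calibration is good to about 2 mm. A picture is of the moment at which its call begins. There is no depth.
- env.sign_off(): hands the job in; it is judged then, once.
The state is a dict: "time_s": time; "qpos": joint angles; "joint_velocities": joint speeds; "effort": joint torques, N m; "tool_pos": TCP position; "tool_rot": TCP orientation; "force": force on the tool from outside, world axes, zero at the start; "wrist_torque": the same for the moment, N m; "grip_width": finger opening in m; "grasp_force": force on a finger pad.
Only numpy, scipy, OpenCV 4.12 (cv2) and the standard library are available. Lean on these libraries where they do the work, as an engineer would, in place of code of your own. Each camera call takes 0.05 s, during which the arm holds its last target. There are 200 camera calls.

## Working session

There is one attempt and no reset: what is moved stays moved. The work goes in short steps, Python scripts to look and compute and a tool call to move; the robot and the scene stay as the last step left them, time stands still between calls to the robot, and variables do not carry over. Pictures are saved under pics/ and viewed, at most 10 in all, crops included, and the job is handed in when it is done.

Besides the shell and the picture viewer there is one more tool, called in YAML: its name, and indented under it one key for each argument. servo_tool: Moves the arm, as the interface text tells. Its arguments: {"type":"object","properties":{"plan":{"type":"array","items":{"type":"object","properties":{"xyz":{"type":"array","items":{"type":"number"}},"twist":{"type":"array","items":{"type":"number"}},"jaw":{"type":"number"}}}},"newtons":{"type":"number"}},"required":["plan"]}

```bash
mkdir -p pics
python3 - <<'E'
from cell import env
import cv2,numpy as np
o=env.get_obs();print(o['time_s'],o['tool_pos'],o['tool_rot'],o['grip_width'])
for n in ("scene","side"):
    c=env.read_camera(n);np.savez(f'pics/{n}0.npz',**c);cv2.imwrite(f'pics/{n}0.png',c['img'][:,:,::-1])
    print(n,-c['R'].T@c['t'])
a=[cv2.imread(f'pics/{n}0.png') for n in("scene","side")]
cv2.imwrite('pics/both.png',cv2.resize(np.vstack(a),None,fx=.78,fy=.78))
E
```

```text
0.0 [ 0.274859   -0.58881114  0.40367028] [-1.79892102e+02  4.72018410e-03  2.50269582e+01] 0.08672684599138294
scene [ 1.11533042 -0.7347886   1.09284601]
side [-0.23337532  1.13962149  0.81901584]
```

View pics/scene0.png

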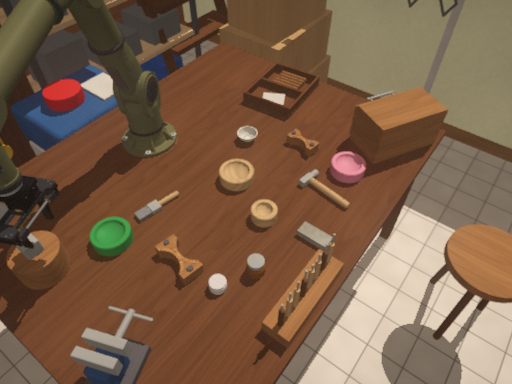

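View pics/side0.png

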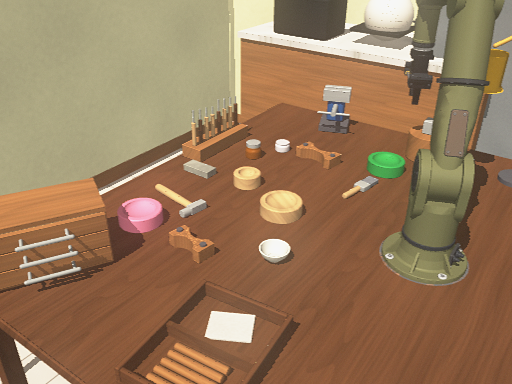

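Candidates for the big block in the scene view: tan disc (237,175), green (112,237), pink (348,167). The plain wooden one is (237,175); green and pink are look-alikes. The small block is the tan disc at (264,213). The cradles are at (179,259), apparently the big one, and (302,143), apparently the small one. I'll measure them and confirm in one enlarged crop.

```bash
cat > h.py <<'E'
import numpy as np,cv2
from scipy.optimize import least_squares
def ray(c,uv,z):
    uv=np.atleast_2d(uv).astype(float);K,R,t=c['camera_matrix'],c['R'],c['t'];o=-R.T@t
    d=np.c_[uv,np.ones(len(uv))]@np.linalg.inv(K).T@R
    return (o+d*((z-o[2])/d[:,2])[:,None])[:,:2]
def proj(c,P):
    p=np.atleast_2d(P)@c['R'].T+c['t'];p=p@c['camera_matrix'].T;return p[:,:2]/p[:,2:]
def blob(m,uv,r=45):
    n,l,s,ce=cv2.connectedComponentsWithStats(m.astype(np.uint8))
    k=min(range(1,n),key=lambda i:np.hypot(*(ce[i]-uv))-.02*s[i,4]);return (l==k).astype(np.uint8)
def disc(c,m,rad,h=.045):
    k,_=cv2.findContours(m,cv2.RETR_EXTERNAL,cv2.CHAIN_APPROX_NONE)
    P=ray(c,max(k,key=len)[:,0],h);o=(-c['R'].T@c['t'])[:2];q=P.mean(0)
    for _ in range(3):
        u=(q-o)/np.linalg.norm(q-o);S=P[(P-q)@u>0.]
        q=least_squares(lambda x:np.hypot(*(S-x).T)-rad,q,loss='soft_l1',f_scale=.002).x
    return q,np.abs(np.hypot(*(S-q).T)-rad).mean()
E
python3 - <<'E'
from h import *
pts={'scene':dict(big=(237,175),small=(264,213),A=(179,259),B=(302,143)),'side':dict(big=(281,207),small=(247,178),A=(318,154),B=(190,243))}
crops=[]
for n in pts:
    c=dict(np.load(f'pics/{n}0.npz'));hsv=cv2.cvtColor(c['img'],cv2.COLOR_RGB2HSV);vis=c['img'][:,:,::-1].copy()
    for k,uv in pts[n].items():
        W=hsv[uv[1]-3:uv[1]+4,uv[0]-3:uv[0]+4].reshape(-1,3);med=np.median(W,0)
        H,S,V=[hsv[...,i].astype(int) for i in range(3)]
        if k in('big','small'): m=(H>12)&(H<26)&(V>120)&(S>60)
        else: m=(H>7)&(H<22)&(V>125)&(S>90)
        yy,xx=np.mgrid[:384,:512];m&=np.hypot(xx-uv[0],yy-uv[1])<(34 if k!='small' else 22)
        m=blob(m,uv)
        cs,_=cv2.findContours(m,cv2.RETR_EXTERNAL,cv2.CHAIN_APPROX_NONE);cv2.drawContours(vis,cs,-1,(255,0,0),1)
        if k in('big','small'): print(n,k,med,m.sum(),*disc(c,m,.065 if k=='big' else .046))
        else:
            P=ray(c,max(cs,key=len)[:,0],.04).astype(np.float32);print(n,k,med,m.sum(),cv2.minAreaRect(P))
    x0,y0=(140,120) if n=='scene' else (150,120)
    crops.append(cv2.resize(vis[y0:y0+165,x0:x0+200],(640,528),interpolation=cv2.INTER_CUBIC)[:, :])
cv2.imwrite('pics/crop1.png',cv2.resize(np.hstack(crops),(800,330)))
E
```

```text
scene big [ 17. 113. 205.] 820 [0.43292442 0.03921249] 0.0011356041985485985
scene small [ 17. 111. 214.] 512 [ 0.62397566 -0.04601399] 0.0012334304449618796
scene A [ 14. 150. 182.] 1043 ((0.5111193656921387, -0.3221054673194885), (0.13717053830623627, 0.18466250598430634), 83.49116516113281)
scene B [ 12. 151.  89.] 229 ((0.526644229888916, 0.34421300888061523), (0.06172613054513931, 0.13396017253398895), 81.53508758544922)
side big [ 18. 114. 235.] 1251 [0.42701481 0.04818771] 0.0010616584661314896
side small [ 20. 111. 242.] 578 [ 0.61723293 -0.03711632] 0.0016329372179868977
side A [ 13. 147. 165.] 3215 ((0.5137127041816711, -0.3473787307739258), (0.24006493389606476, 0.5689194798469543), 26.80521583557129)
side B [ 13. 148. 170.] 3200 ((0.5167321562767029, 0.35981011390686035), (0.1787133514881134, 0.29258137941360474), 40.894744873046875)
```

View pics/crop1.png

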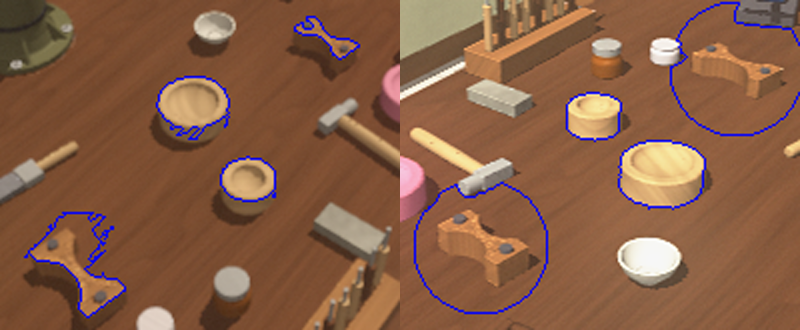

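The crop confirms it: the plain tan discs are the blocks, and the longer cradle at lower left in the scene view is the big one. Next I'll locate the cradles by their bolt heads, and get rough bystander positions.

Run:
```python
from h import *
C={n:dict(np.load(f'pics/{n}0.npz')) for n in('scene','side')}
B={'scene':dict(A1=(166.5,242),A2=(189.5,268.5),B1=(296.5,132.5),B2=(311.5,144)),'side':dict(A1=(332.5,155.5),A2=(305,144),B1=(202.5,244.5),B2=(179.5,228))}
# triangulate each bolt from two views
def bolt(c,uv):
    s=cv2.cvtColor(c['img'],cv2.COLOR_RGB2HSV)[...,1].astype(float)
    x,y=np.round(uv).astype(int);yy,xx=np.mgrid[y-5:y+6,x-5:x+6];w=s[y-5:y+6,x-5:x+6]<85
    return np.array([xx[w].mean(),yy[w].mean()]),w.sum()
R={}
for k in B['scene']:
    r=[]
    for n in C:
        p,k2=bolt(C[n],B[n][k]);r.append(ray(C[n],p,.042)[0]);print(n,k,p.round(1),k2,r[-1].round(4))
    R[k]=np.array(r)
for L in'AB':
    for i,n in enumerate(C):
        a,b=R[L+'1'][i],R[L+'2'][i];d=b-a;print(L,n,(a+b)/2,np.linalg.norm(d),np.degrees(np.arctan2(d[1],d[0])))
S=dict(dish=(247,134,.03),hamhead1=(303,185,.02),hamhead2=(314,172,.02),hamend=(347,206,.01),jar=(256,261,.06),tin=(218,281,.03),stone=(315,236,.025),brush1=(140,213,.01),brush2=(178,194,.01),green=(112,233,.045),pink=(348,163,.045))
for k,v in S.items(): print(k,ray(C['scene'],v[:2],v[2])[0].round(3))
```

```text
scene A1 [165.8 241.5] 18 [ 0.4542 -0.3399]
side A1 [332.  154.8] 13 [ 0.4519 -0.3352]
scene A2 [189.8 267.8] 21 [ 0.581  -0.3631]
side A2 [305.2 143.8] 12 [ 0.578  -0.3599]
scene B1 [293. 132.] 9 [0.4785 0.3498]
side B1 [202.6 243.9] 27 [0.4784 0.3525]
scene B2 [311.8 143.8] 8 [0.577  0.3354]
side B2 [179.3 229. ] 26 [0.5752 0.3376]
A scene [ 0.51760375 -0.35148679] 0.128827117408652 -10.385936128089376
A side [ 0.51490783 -0.34754339] 0.128487575325048 -11.066308613598514
B scene [0.52775223 0.34260783] 0.09959299521947872 -8.333329485983203
B side [0.52683062 0.34504669] 0.09795710126427533 -8.758232699509636
dish [0.329 0.238]
hamhead1 [0.66  0.147]
hamhead2 [0.657 0.228]
hamend [0.834 0.165]
jar [ 0.732 -0.232]
tin [ 0.673 -0.341]
stone [ 0.816 -0.023]
brush1 [ 0.277 -0.298]
brush2 [ 0.32  -0.156]
green [ 0.294 -0.423]
pink [0.744 0.323]
```

servo_tool:
  plan:
    - {"xyz": [3.6, -2, 0.5], "twist": [0, 0, -6.5], "jaw": 0}
    - {"xyz": [7.3, -4, 1], "twist": [0, 0, -13], "jaw": 0}
    - {"xyz": [11, -6, 1.6], "twist": [0, 0, -19.5], "jaw": 0}
    - {"xyz": [14.6, -8, 2.2], "twist": [0, 0, -26], "jaw": 0}
    - {"xyz": [18.2, -10, 2.7], "twist": [0, 0, -32.5], "jaw": 0}
    - {"xyz": [21.9, -12, 3.2], "twist": [0, 0, -39], "jaw": 0}
    - {"xyz": [25.5, -14, 3.8], "twist": [0, 0, -45.5], "jaw": 0}
    - {"xyz": [29.2, -16, 4.3], "twist": [0, 0, -52], "jaw": 0}
    - {"xyz": [32.8, -18, 4.9], "twist": [0, 0, -58.5], "jaw": 0}
    - {"xyz": [36.5, -20, 5.4], "twist": [0, 0, -65], "jaw": 0}

```text
time_s: 0.93
tool_pos: [0.5197, -0.2541, 0.3506]
tool_rot: [-180.0, 0.0, 90.3]
force: [1.2, 0.5, -0.4]
grip_width: 0.0871
grasp_force: 0.0
```

servo_tool:
  plan:
    - {"xyz": [3.8, -0.8, 0.2], "twist": [0, 0, 0], "jaw": 0}
    - {"xyz": [7.7, -1.6, 0.4], "twist": [0, 0, 0], "jaw": 0}
    - {"xyz": [11.5, -2.4, 0.6], "twist": [0, 0, 0], "jaw": 0}
    - {"xyz": [15.4, -3.2, 0.8], "twist": [0, 0, 0], "jaw": 0}
    - {"xyz": [19.2, -4, 1], "twist": [0, 0, 0], "jaw": 0}
    - {"xyz": [23, -4.8, 1.2], "twist": [0, 0, 0], "jaw": 0}
    - {"xyz": [26.9, -5.6, 1.4], "twist": [0, 0, 0], "jaw": 0}
    - {"xyz": [30.7, -6.4, 1.6], "twist": [0, 0, 0], "jaw": 0}
    - {"xyz": [34.6, -7.2, 1.8], "twist": [0, 0, 0], "jaw": 0}
    - {"xyz": [38.4, -8, 2], "twist": [0, 0, 0], "jaw": 0}

```text
time_s: 1.77
tool_pos: [0.4379, 0.1298, 0.3309]
tool_rot: [180.0, 0.0, 90.0]
force: [1.1, 0.2, -0.2]
grip_width: 0.0872
grasp_force: 0.0
```

Run:
```python
from cell import env
from h import *
o=env.get_obs();print(o['tool_pos'],o['tool_rot'],o['qpos'])
c=env.read_camera('wrist');np.savez('pics/w1.npz',**c);v=c['img'][:,:,::-1].copy()
for p,col in(((.43,.0437,.045),(255,0,0)),((.6206,-.0416,.045),(255,0,0)),((.43,.13,0),(0,0,255))):
    q=proj(c,p)[0];print(p,q,-c['R'].T@c['t'])
    if abs(q).max()<900: cv2.circle(v,tuple(int(i) for i in q),4,col,-1)
cv2.imwrite('pics/w1.png',v)
```

```text
[0.43792707 0.12979939 0.33092273] [1.79984914e+02 4.35006606e-02 9.00227982e+01] [ 25.95889232  -0.89332356 -44.88204184 113.56946564  -0.63447913
  67.06461022 -18.64960488]
(0.43, 0.0437, 0.045) [239.4646771  270.72638248] [0.43808114 0.21275816 0.3108146 ]
(0.6206, -0.0416, 0.045) [416.61955162 339.55911412] [0.43808114 0.21275816 0.3108146 ]
(0.43, 0.13, 0) [239.8306637  175.25915669] [0.43808114 0.21275816 0.3108146 ]
```

View pics/w1.png

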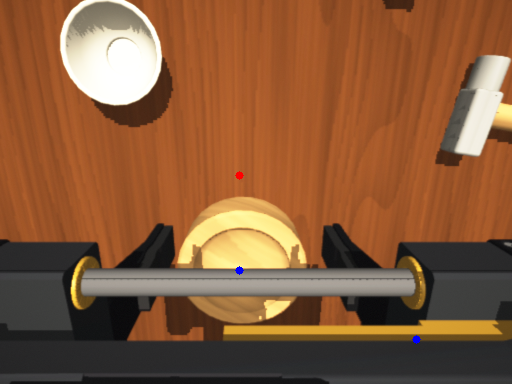

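The red mark (the planned finger centre) is clear of the block and the dish. The block top is centred near (243,266), so x≈0.433 and y≈0.048. Descending behind it.

servo_tool:
  plan:
    - {"xyz": [0, -0.2, 3], "twist": [0, 0, 0], "jaw": 0}
    - {"xyz": [0, -0.4, 6], "twist": [0, 0, 0], "jaw": 0}
    - {"xyz": [0, -0.4, 9], "twist": [0, 0, 0], "jaw": 0}
    - {"xyz": [0, -0.4, 11.5], "twist": [0, 0, 0], "jaw": 0}
    - {"xyz": [0, -0.4, 13], "twist": [0, 0, 0], "jaw": 0}
    - {"xyz": [0, -0.4, 13.9], "twist": [0, 0, 0], "jaw": 0}
    - {"xyz": [0, -0.4, 13.9], "twist": [0, 0, 0], "jaw": 0}

```text
time_s: 2.4
tool_pos: [0.434, 0.1275, 0.1903]
tool_rot: [-179.8, 0.0, 90.0]
force: [-0.6, -0.4, 0.2]
grip_width: 0.0874
grasp_force: 0.0
```

servo_tool:
  plan:
    - {"xyz": [-1.2, 0, 0], "twist": [0, 0, 0], "jaw": 0}
    - {"xyz": [-2.2, 0, 0], "twist": [0, 0, 0], "jaw": 0}
    - {"xyz": [-3, 0, 0], "twist": [0, 0, 0], "jaw": 0}
    - {"xyz": [-4, 0.2, 0], "twist": [0, 0, 0], "jaw": 0}
    - {"xyz": [-5.2, 0.4, 0], "twist": [0, 0, 0], "jaw": 0}
    - {"xyz": [-6.5, 0.7, 0], "twist": [0, 0, 0], "jaw": 0}
    - {"xyz": [-8, 1, 0], "twist": [0, 0, 0], "jaw": 0}
    - {"xyz": [-9.5, 1.3, 0], "twist": [0, 0, 0], "jaw": 0}
    - {"xyz": [-11, 1.7, 0], "twist": [0, 0, 0], "jaw": 0}
    - {"xyz": [-12.5, 2.1, 0], "twist": [0, 0, 0], "jaw": 0}

```text
time_s: 3.23
tool_pos: [0.4565, 0.0026, 0.193]
tool_rot: [179.9, -0.0, 90.0]
force: [-1.3, 3.0, 1.0]
grip_width: 0.0867
grasp_force: 1.4
```

```bash
cat > look.py <<'E'
import sys
from cell import env
from h import *
def look(n,uv,rad,r,tag):
    c=env.read_camera(n);cv2.imwrite(f'pics/{tag}_{n}.png',c['img'][:,:,::-1])
    uv=proj(c,[*uv,.03])[0]
    H,S,V=[cv2.cvtColor(c['img'],cv2.COLOR_RGB2HSV)[...,i].astype(int) for i in range(3)]
    m=(H>=14)&(H<26)&(V>120)&(S>60)&(S<145);yy,xx=np.mgrid[:384,:512];m&=np.hypot(xx-uv[0],yy-uv[1])<r
    m=blob(m,uv);print(n,m.sum(),*disc(c,m,rad))
E
python3 - <<'E'
from look import *
look('scene',(.455,-.058),.065,36,'b1');look('side',(.455,-.058),.065,36,'b1')
a=[cv2.imread(f'pics/b1_{n}.png')[90:330,80:400] for n in('scene','side')]
cv2.imwrite('pics/b1.png',cv2.resize(np.hstack(a),(800,300)))
E
```

```text
scene 618 [ 0.46295416 -0.06544817] 0.0036130957695645434
side 377 [0.47663315 0.0302082 ] 0.011095873490403358
```

View pics/b1.png

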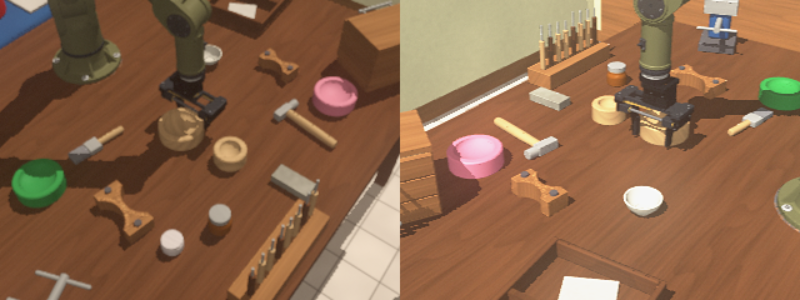

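The block sits in the V between the fingers, at about (180,130) in the left crop. The path is clear, so I continue.

servo_tool:
  plan:
    - {"xyz": [-1.4, 0.6, 0], "twist": [0, 0, 0], "jaw": 0}
    - {"xyz": [-3, 1.4, 0], "twist": [0, 0, 0], "jaw": 0}
    - {"xyz": [-4.6, 2.2, 0], "twist": [0, 0, 0], "jaw": 0}
    - {"xyz": [-6.2, 3, 0], "twist": [0, 0, 0], "jaw": 0}
    - {"xyz": [-7.8, 3.8, 0], "twist": [0, 0, 0], "jaw": 0}
    - {"xyz": [-9.4, 4.6, 0], "twist": [0, 0, 0], "jaw": 0}
    - {"xyz": [-11, 5.4, 0], "twist": [0, 0, 0], "jaw": 0}
    - {"xyz": [-12.6, 6.2, 0], "twist": [0, 0, 0], "jaw": 0}
    - {"xyz": [-14, 6.9, 0], "twist": [0, 0, 0], "jaw": 0}
    - {"xyz": [-15.4, 7.5, 0], "twist": [0, 0, 0], "jaw": 0}

```text
time_s: 4.17
tool_pos: [0.5318, -0.1515, 0.1923]
tool_rot: [-180.0, -0.0, 90.0]
force: [-0.9, 3.3, 3.2]
grip_width: 0.087
grasp_force: 2.3
```

Run:
```python
from look import *
o=env.get_obs();print(o['tool_pos'])
look('scene',(.534,-.21),.065,40,'b2')
cv2.imwrite('pics/b2.png',cv2.resize(cv2.imread('pics/b2_scene.png')[170:310,110:290],None,fx=3,fy=3))
```

```text
[ 0.53180918 -0.15148615  0.19229885]
scene 706 [ 0.53730894 -0.22474185] 0.00568356307857239
```

View pics/b2.png

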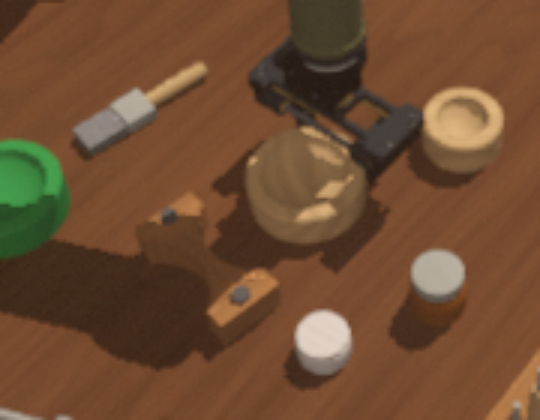

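Block lined up just in front of the hollow. I'll go in slowly along the cradle's axis.

servo_tool:
  plan:
    - {"xyz": [-0.9, 0.3, 0], "twist": [0, 0, 0], "jaw": 0}
    - {"xyz": [-1.8, 0.6, 0], "twist": [0, 0, 0], "jaw": 0}
    - {"xyz": [-2.7, 0.8, 0], "twist": [0, 0, 0], "jaw": 0}
    - {"xyz": [-3.5, 0.7, 0], "twist": [0, 0, 0], "jaw": 0}
    - {"xyz": [-4.2, 0.6, 0], "twist": [0, 0, 0], "jaw": 0}
    - {"xyz": [-4.8, 0.4, 0], "twist": [0, 0, 0], "jaw": 0}
    - {"xyz": [-5.3, 0.3, 0], "twist": [0, 0, 0], "jaw": 0}
    - {"xyz": [-5.8, 0.2, 0], "twist": [0, 0, 0], "jaw": 0}
    - {"xyz": [-6.1, 0.1, 0], "twist": [0, 0, 0], "jaw": 0}

```text
time_s: 4.97
tool_pos: [0.5319, -0.2126, 0.1921]
tool_rot: [180.0, 0.0, 90.0]
force: [1.2, 3.6, 1.1]
grip_width: 0.0872
grasp_force: 1.8
```

servo_tool:
  plan:
    - {"xyz": [-0.2, -0.05, 0], "twist": [0, 0, 0], "jaw": 0}
    - {"xyz": [-0.4, -0.1, 0], "twist": [0, 0, 0], "jaw": 0}
    - {"xyz": [-0.4, -0.1, 0], "twist": [0, 0, 0], "jaw": 0}

```text
time_s: 5.22
tool_pos: [0.531, -0.2162, 0.1921]
tool_rot: [-180.0, 0.0, 90.0]
force: [1.1, 1.4, 0.9]
grip_width: 0.0869
grasp_force: 1.3
```

servo_tool:
  plan:
    - {"xyz": [-0.2, -0.05, 0], "twist": [0, 0, 0], "jaw": 0}
    - {"xyz": [-0.4, -0.1, 0], "twist": [0, 0, 0], "jaw": 0}
    - {"xyz": [-0.4, -0.1, 0], "twist": [0, 0, 0], "jaw": 0}

```text
time_s: 5.47
tool_pos: [0.5301, -0.2202, 0.1921]
tool_rot: [-180.0, 0.0, 90.0]
force: [0.4, 3.1, 0.4]
grip_width: 0.0869
grasp_force: 1.6
```

servo_tool:
  plan:
    - {"xyz": [-0.2, -0.05, 0], "twist": [0, 0, 0], "jaw": 0}
    - {"xyz": [-0.4, -0.1, 0], "twist": [0, 0, 0], "jaw": 0}
    - {"xyz": [-0.4, -0.1, 0], "twist": [0, 0, 0], "jaw": 0}

```text
time_s: 5.72
tool_pos: [0.5299, -0.2216, 0.1922]
tool_rot: [179.9, -0.2, 90.1]
force: [0.6, 7.8, 0.8]
grip_width: 0.087
grasp_force: 4.2
```

servo_tool:
  plan:
    - {"xyz": [-0.2, -0.05, 0], "twist": [0, 0, 0], "jaw": 0}
    - {"xyz": [-0.4, -0.1, 0], "twist": [0, 0, 0], "jaw": 0}
    - {"xyz": [-0.4, -0.1, 0], "twist": [0, 0, 0], "jaw": 0}

```text
time_s: 5.97
tool_pos: [0.5297, -0.2227, 0.1921]
tool_rot: [179.9, -0.4, 90.2]
force: [3.7, 13.3, 2.0]
grip_width: 0.087
grasp_force: 7.6
```

servo_tool:
  plan:
    - {"xyz": [-0.3, 0.2, 0], "twist": [0, 0, 0], "jaw": 0}
    - {"xyz": [-0.4, -0.3, 0], "twist": [0, 0, 0], "jaw": 0}
    - {"xyz": [-0.5, -0.1, 0], "twist": [0, 0, 0], "jaw": 0}
    - {"xyz": [-0.5, -0.1, 0], "twist": [0, 0, 0], "jaw": 0}

```text
time_s: 6.3
tool_pos: [0.5297, -0.224, 0.192]
tool_rot: [179.9, -0.7, 90.3]
force: [4.6, 21.0, 2.8]
grip_width: 0.087
grasp_force: 12.9
```

servo_tool:
  plan:
    - {"xyz": [1.5, 0.1, 0], "twist": [0, 0, 0], "jaw": 0}
    - {"xyz": [3.5, 0.3, 0], "twist": [0, 0, 0], "jaw": 0}
    - {"xyz": [5.5, 0.5, -1], "twist": [0, 0, 0], "jaw": 0}
    - {"xyz": [7.5, 1, -4], "twist": [0, 0, 0], "jaw": 0.1}
    - {"xyz": [8.5, 2, -7.5], "twist": [0, 0, 0], "jaw": 0.2}
    - {"xyz": [9, 3, -11], "twist": [0, 0, 0], "jaw": 0.3}
    - {"xyz": [9, 5, -13], "twist": [0, 0, 0], "jaw": 0.3}
    - {"xyz": [9, 7, -14], "twist": [0, 0, 0], "jaw": 0.3}
    - {"xyz": [9, 8, -14], "twist": [0, 0, 0], "jaw": 0.3}

```text
time_s: 7.05
tool_pos: [0.6095, -0.1439, 0.3359]
tool_rot: [179.6, 0.2, 90.0]
force: [0.4, 0.4, -0.1]
grip_width: 0.0621
grasp_force: 0.0
```

Run:
```python
from look import *
o=env.get_obs();print(o['tool_pos'],o['tool_rot'],o['grip_width'],o['qpos'][6])
for n in('scene','side'):look(n,(.53,-.276),.065,40,'b3')
look('scene',(.62,-.042),.046,24,'s')
a=cv2.imread('pics/b3_scene.png')[190:310,110:250];b=cv2.imread('pics/b3_side.png')[110:230,250:390]
cv2.imwrite('pics/b3.png',cv2.resize(np.hstack([a,b]),(784,336),interpolation=cv2.INTER_CUBIC))
```

```text
[ 0.60946344 -0.14392623  0.33592504] [179.6084178    0.19814343  89.97667664] 0.0621464921491585 1.8395904635360583
scene 907 [ 0.53328518 -0.28200874] 0.01049047468421963
side 799 [ 0.5226495  -0.26876256] 0.00183828184841547
scene 373 [ 0.64229212 -0.05261622] 0.007175046401111979
```

View pics/b3.png

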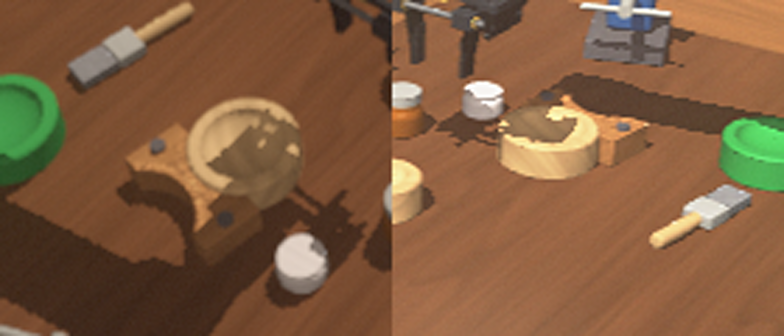

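The big block is home: in both views it is nested flush in the hollow, around (245,150) and (548,140) in this crop. Next is the small block.

servo_tool:
  plan:
    - {"xyz": [1, 0.6, 3], "twist": [0, 0, 0], "jaw": 0.3}
    - {"xyz": [2, 1.1, 6], "twist": [0, 0, 0], "jaw": 0.3}
    - {"xyz": [2.7, 1.1, 9], "twist": [0, 0, 0], "jaw": 0.3}
    - {"xyz": [2.7, 1.1, 11.5], "twist": [0, 0, 0], "jaw": 0.3}
    - {"xyz": [2.7, 1.1, 13.3], "twist": [0, 0, 0], "jaw": 0.3}
    - {"xyz": [2.7, 1.1, 14.3], "twist": [0, 0, 0], "jaw": 0.3}
    - {"xyz": [2.7, 1.1, 14.3], "twist": [0, 0, 0], "jaw": 0.3}

```text
time_s: 7.78
tool_pos: [0.616, -0.1166, 0.186]
tool_rot: [-179.6, -0.0, 90.0]
force: [-0.3, 0.1, -0.2]
grip_width: 0.061
grasp_force: 0.0
```

servo_tool:
  plan:
    - {"xyz": [0.8, 0.4, -0.5], "twist": [0, 0, 0], "jaw": 0.3}
    - {"xyz": [1.8, 0.4, -0.5], "twist": [0, 0, 0], "jaw": 0.3}
    - {"xyz": [2.8, 0.4, -0.5], "twist": [0, 0, 0], "jaw": 0.3}
    - {"xyz": [3.8, 0.3, -0.5], "twist": [0, 0, 0], "jaw": 0.3}
    - {"xyz": [5, 0, -0.5], "twist": [0, 0, 0], "jaw": 0.3}
    - {"xyz": [6.4, -0.5, -0.5], "twist": [0, 0, 0], "jaw": 0.3}
    - {"xyz": [7.9, -1.1, -0.5], "twist": [0, 0, 0], "jaw": 0.3}
    - {"xyz": [9.4, -1.7, -0.5], "twist": [0, 0, 0], "jaw": 0.3}
    - {"xyz": [10.9, -2.3, -0.5], "twist": [0, 0, 0], "jaw": 0.3}
    - {"xyz": [12.4, -2.9, -0.5], "twist": [0, 0, 0], "jaw": 0.3}

```text
time_s: 8.62
tool_pos: [0.588, 0.01, 0.1942]
tool_rot: [-180.0, 0.0, 90.1]
force: [1.8, -2.1, 2.6]
grip_width: 0.0611
grasp_force: 1.7
```

Run:
```python
from look import *
o=env.get_obs();print(o['tool_pos'])
for n in('scene','side'):look(n,(.588,.053),.046,26,'s1')
```

```text
[0.58800959 0.00995591 0.19421956]
scene 24 [0.6093588  0.02856348] 0.0029564607583419758
side 568 [0.57892745 0.06540199] 0.0025388270239607145
```

servo_tool:
  plan:
    - {"xyz": [1.4, -0.6, 0], "twist": [0, 0, 0], "jaw": 0.3}
    - {"xyz": [3, -1.4, 0], "twist": [0, 0, 0], "jaw": 0.3}
    - {"xyz": [4.6, -2.2, 0], "twist": [0, 0, 0], "jaw": 0.3}
    - {"xyz": [6.2, -3, 0], "twist": [0, 0, 0], "jaw": 0.3}
    - {"xyz": [7.8, -3.8, 0], "twist": [0, 0, 0], "jaw": 0.3}
    - {"xyz": [9.4, -4.6, 0], "twist": [0, 0, 0], "jaw": 0.3}
    - {"xyz": [11, -5.4, 0], "twist": [0, 0, 0], "jaw": 0.3}
    - {"xyz": [12.6, -6.2, 0], "twist": [0, 0, 0], "jaw": 0.3}
    - {"xyz": [14.2, -6.9, 0], "twist": [0, 0, 0], "jaw": 0.3}
    - {"xyz": [15.8, -7.6, 0], "twist": [0, 0, 0], "jaw": 0.3}

```text
time_s: 9.55
tool_pos: [0.5119, 0.1666, 0.1936]
tool_rot: [-179.9, 0.0, 90.0]
force: [0.8, -1.1, 0.1]
grip_width: 0.0609
grasp_force: 0.8
```

Run:
```python
from look import *
o=env.get_obs();print(o['tool_pos'])
for n in('scene','side'):look(n,(.51,.215),.046,26,'s2')
a=cv2.imread('pics/s2_scene.png')[90:210,220:360];b=cv2.imread('pics/s2_side.png')[160:280,150:290]
cv2.imwrite('pics/s2.png',cv2.resize(np.hstack([a,b]),(784,336),interpolation=cv2.INTER_CUBIC))
```

```text
[0.51193107 0.16656141 0.19362501]
scene 7 [0.53036948 0.18645539] 0.003001067573266559
side 723 [0.50287015 0.22237266] 0.0015998331136844516
```

View pics/s2.png

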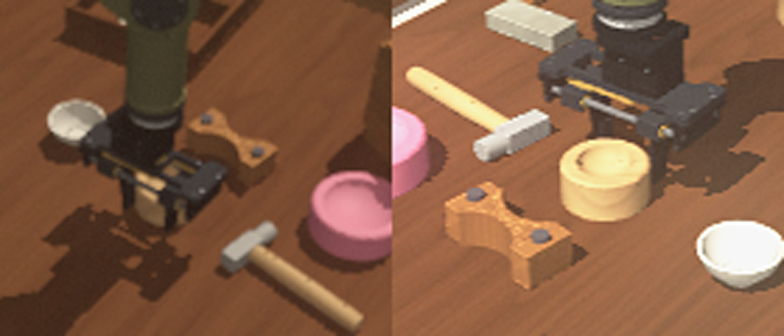

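The small block, at (605,180) in the crop, stands squarely before the hollow and the hammer is clear. Going in slowly.

servo_tool:
  plan:
    - {"xyz": [1, 0.1, 0], "twist": [0, 0, 0], "jaw": 0.3}
    - {"xyz": [2, 0.3, 0], "twist": [0, 0, 0], "jaw": 0.3}
    - {"xyz": [3, 0.4, 0], "twist": [0, 0, 0], "jaw": 0.3}
    - {"xyz": [4, 0.5, 0], "twist": [0, 0, 0], "jaw": 0.3}
    - {"xyz": [4.9, 0.6, 0], "twist": [0, 0, 0], "jaw": 0.3}
    - {"xyz": [5.7, 0.7, 0], "twist": [0, 0, 0], "jaw": 0.3}
    - {"xyz": [6.3, 0.8, 0], "twist": [0, 0, 0], "jaw": 0.3}
    - {"xyz": [6.8, 0.8, 0], "twist": [0, 0, 0], "jaw": 0.3}
    - {"xyz": [7.2, 0.9, 0], "twist": [0, 0, 0], "jaw": 0.3}

```text
time_s: 10.4
tool_pos: [0.5218, 0.2387, 0.194]
tool_rot: [-180.0, 0.0, 90.1]
force: [-0.3, -1.7, -0.9]
grip_width: 0.0611
grasp_force: 0.6
```

servo_tool:
  plan:
    - {"xyz": [0.2, 0.05, 0], "twist": [0, 0, 0], "jaw": 0.3}
    - {"xyz": [0.4, 0.1, 0], "twist": [0, 0, 0], "jaw": 0.3}
    - {"xyz": [0.4, 0.1, 0], "twist": [0, 0, 0], "jaw": 0.3}

```text
time_s: 10.65
tool_pos: [0.523, 0.2422, 0.1941]
tool_rot: [180.0, -0.0, 90.0]
force: [-0.0, -0.6, -0.2]
grip_width: 0.0609
grasp_force: 0.2
```

servo_tool:
  plan:
    - {"xyz": [0.2, 0.05, 0], "twist": [0, 0, 0], "jaw": 0.3}
    - {"xyz": [0.4, 0.1, 0], "twist": [0, 0, 0], "jaw": 0.3}
    - {"xyz": [0.4, 0.1, 0], "twist": [0, 0, 0], "jaw": 0.3}

```text
time_s: 10.9
tool_pos: [0.5239, 0.2449, 0.194]
tool_rot: [-179.9, 0.2, 90.0]
force: [-2.8, -4.2, 2.8]
grip_width: 0.0611
grasp_force: 2.8
```

Contact has started. I'll press on until the force builds and the motion stops.

servo_tool:
  plan:
    - {"xyz": [0.2, 0, 0], "twist": [0, 0, 0], "jaw": 0.3}
    - {"xyz": [0.4, 0, 0], "twist": [0, 0, 0], "jaw": 0.3}
    - {"xyz": [0.4, 0, 0], "twist": [0, 0, 0], "jaw": 0.3}

```text
time_s: 11.15
tool_pos: [0.524, 0.2464, 0.1938]
tool_rot: [-179.8, 0.5, 89.9]
force: [-3.8, -11.4, 7.4]
grip_width: 0.0612
grasp_force: 6.2
```

servo_tool:
  plan:
    - {"xyz": [0.2, -0.3, 0], "twist": [0, 0, 0], "jaw": 0.3}
    - {"xyz": [0.4, -0.1, 0], "twist": [0, 0, 0], "jaw": 0.3}
    - {"xyz": [0.5, -0.1, 0], "twist": [0, 0, 0], "jaw": 0.3}
    - {"xyz": [0.5, -0.1, 0], "twist": [0, 0, 0], "jaw": 0.3}

```text
time_s: 11.48
tool_pos: [0.5225, 0.2501, 0.1937]
tool_rot: [-179.7, 0.7, 89.9]
force: [-5.9, -14.6, 10.0]
grip_width: 0.061
grasp_force: 9.6
```

servo_tool:
  plan:
    - {"xyz": [0.2, -0.1, 0], "twist": [0, 0, 0], "jaw": 0.3}
    - {"xyz": [0.4, -0.1, 0], "twist": [0, 0, 0], "jaw": 0.3}
    - {"xyz": [0.4, -0.1, 0], "twist": [0, 0, 0], "jaw": 0.3}

```text
time_s: 11.73
tool_pos: [0.5225, 0.2513, 0.1936]
tool_rot: [-179.7, 1.0, 89.8]
force: [-6.5, -21.5, 15.1]
grip_width: 0.0614
grasp_force: 12.1
```

servo_tool:
  plan:
    - {"xyz": [0, -0.3, 0], "twist": [0, 0, 0], "jaw": 0.3}
    - {"xyz": [0.2, 0, 0], "twist": [0, 0, 0], "jaw": 0.3}
    - {"xyz": [0.2, 0, 0], "twist": [0, 0, 0], "jaw": 0.3}

```text
time_s: 11.98
tool_pos: [0.5222, 0.2522, 0.1933]
tool_rot: [-179.6, 1.1, 89.7]
force: [-8.8, -24.8, 16.1]
grip_width: 0.0611
grasp_force: 16.5
```

servo_tool:
  plan:
    - {"xyz": [-1.5, 0, 0], "twist": [0, 0, 0], "jaw": 0.3}
    - {"xyz": [-3.5, 0, 0], "twist": [0, 0, 0], "jaw": 0.3}
    - {"xyz": [-6, 0, -0.5], "twist": [0, 0, 0], "jaw": 0.3}
    - {"xyz": [-9, 0, -3], "twist": [0, 0, 0], "jaw": 0.3}
    - {"xyz": [-12, 0, -7], "twist": [0, 0, 0], "jaw": 0.3}
    - {"xyz": [-15.5, 0, -10], "twist": [0, 0, 0], "jaw": 0.3}
    - {"xyz": [-19, 0, -12], "twist": [0, 0, 0], "jaw": 0.3}
    - {"xyz": [-23, 0, -14], "twist": [0, 0, 0], "jaw": 0.3}
    - {"xyz": [-26, 0, -14], "twist": [0, 0, 0], "jaw": 0.3}
    - {"xyz": [-27, 0, -14], "twist": [0, 0, 0], "jaw": 0.3}

```text
time_s: 12.82
tool_pos: [0.523, -0.0158, 0.3367]
tool_rot: [179.7, 0.3, 89.5]
force: [0.9, -0.8, 0.1]
grip_width: 0.0608
grasp_force: 0.0
```

Run:
```python
from look import *
o=env.get_obs();print(o['tool_pos'],o['time_s'])
for n in('scene','side'):look(n,(.519,.289),.046,24,'f');
for n in('scene','side'):look(n,(.53,-.276),.065,34,'f')
I={n:cv2.imread(f'pics/f_{n}.png') for n in('scene','side')}
def cr(n,p):
    c=env.read_camera(n);u,v=proj(c,p)[0].astype(int);return cv2.resize(I[n][v-40:v+40,u-53:u+53],(400,300),interpolation=cv2.INTER_CUBIC)
s,b=(.52,.31,.03),(.525,-.3,.03)
cv2.imwrite('pics/f.png',np.vstack([np.hstack([cr('scene',s),cr('side',s)]),np.hstack([cr('scene',b),cr('side',b)])]))
```

```text
[ 0.52295236 -0.01581833  0.33673619] 12.8167
scene 323 [0.52240463 0.2883895 ] 0.0014944964226601242
side 558 [0.51492608 0.29694856] 0.0012935901182151727
scene 901 [ 0.53822106 -0.28564243] 0.0035820286122382125
side 819 [ 0.52379735 -0.26935314] 0.0020090633448667473
```

View pics/f.png

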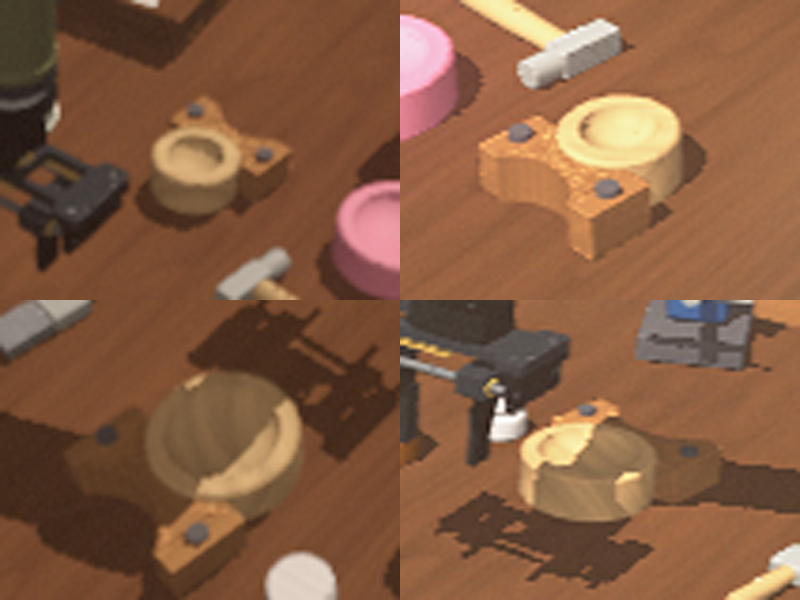

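Both blocks sit flush in their hollows, and the averaged estimates agree with the seats to within 4 mm, about the measuring error. The bystanders look undisturbed and the arm is clear, so I'm handing in.

```bash
python3 -c "
from cell import env
print(env.sign_off())"
```

```text
the job is handed in; nothing more can be done
None
```

I slid both blocks home into their matching cradle hollows in about 13 s of robot time and handed the job in; the sign-off returned no verdict, and the bystanders looked undisturbed in the camera images.

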